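Refit the spring-loaded bayonet cap on the wash-corner water filter

ROBOT

A 7-joint arm with a two-finger parallel gripper is mounted at the origin on the work surface. World frame = base frame: x ahead of the robot, y to its left, z up, the work surface at z = 0. Lengths are in m, angles in rad, forces in N, time in s.
With the tool pointing down it reaches from about 0.4 to 0.85 m from the base axis. Payload 10.4 kg.
Tool frame: the origin (TCP) lies between the finger pads; the fingertips stand 11 mm ahead of it and the grasp point (between the pads) lies 8 mm behind it; z points along the fingers, y is the direction in which the jaws open and shut (so a half turn about z gives the same grasp; the last joint's range is limited). The gripper opens to 87 mm and grips with 3 to 60 N. Pads are 19 mm wide; open, the fingers measure 117 mm over their backs; the gripper's body (75 mm by 190 mm) begins 51 mm behind the grasp point.
Start: joints at [1.089, 0.332, -0.065, 1.46, 0.022, 1.35, -0.088], TCP at [0.277, -0.56, 0.234] pointing down, gripper open.
Joint ranges: [-2.6, 2.6], [-0.5, 2.12], [-1.47, 1.34], [0.16, 2.42], [-1.27, 4.41], [0.06, 2.06], [-2.6, 2.6]. Speed limits (rad/s): [2.22, 2.22, 2.79, 2.79, 3.14, 3.14, 3.14].

INTERFACE

Orientations are given as a unit quaternion [x, y, z, w].
In Python, from bench import r, eyes gives the robot as it stands.
- The arm moves only by the shell command python3 -m inch 'ROWS' [FORCE]. ROWS is a JSON object of lists of equal length, an entry for each row: "translation": the shift along the world's x, y, z scaled (see below), a list of three; "rot": the turn, a rotation vector about the world's x, y, z scaled (see below), a list of three; "jaw": the finger opening in mm, from 0 to 87. In form: {"translation": [[tx, ty, tz], ...], "rot": [[ax, ay, az], ...], "jaw": [jaw, ...]}. A call has 1 to 20 rows; each row is the pose to reach, as a shift and turn from the pose measured when the call began; what a row does not reach only later rows make up. The controller multiplies each number of a shift by 100 mm and each number of a turn by 60 degrees. A row lasts 1/10 s, in which the tool goes at most 50 mm and 8.59 degrees, less where a joint would pass 70% of its speed; a pose out of reach is approached as far as the arm can. A call with a number of a shift or a turn outside -1 to 1 is refused whole. A call with a gripper value outside its range is refused whole. The fingers move at their own pace and stop on an object; FORCE is the grip in N (left out, the last holds). Time passes only in rows, so rows that repeat a pose let the fingers close. It gives the time, the measured TCP pose, the force and the opening at its end, in the units of the state.
- r.read_state(): the state, without advancing time (a new reading comes with each control period).
- eyes.camera(name): name is "side" or "top" or "wrist"; returns the picture (384x512x3 uint8, blue, green, red); there is no depth.
- eyes.calibration(name): a dict with "fx", "fy", "cx", "cy" (pixels), "distortion" ([k1, k2, p1, p2, k3] as OpenCV has them; the pictures are not rectified), "R" (3x3) and "t" (3): a world point X has camera coordinates R X + t; the wrist camera has in their place "hand_eye" (4x4, takes a point from camera to tool coordinates, whose origin is the TCP and whose axes are the flange's). Camera axes: x right, y down, z forward; pixel columns grow to the right and rows downward; lengths in m; the calibration is good to about 2 mm. A picture is of the moment at which its call begins: read the wrist's pose just before it. calibration takes no time and is no camera call.
- r.close_job(): hands the job in, once; it reports no verdict.
The state is a dict: "time": time; "joint_positions": joint angles; "joint_vel": joint speeds; "joint_torque": joint torques, N m; "ee_pos": TCP position; "eef_rot": TCP orientation; "ft_force": force on the tool from outside, world axes, zero at the start; "torque": the same for the moment, N m; "width": finger opening in m.
Only numpy, scipy, OpenCV 4.12 (cv2) and the standard library are available. Lean on these libraries where they do the work, as an engineer would, in place of code of your own. Each camera call takes 0.05 s, during which the arm holds its last target. There are 200 camera calls.

TASK

The light-blue cap has been taken off the water filter for cleaning. Put it back on: fit its two lugs into the collar's slots, push it in against the spring, twist it clockwise (seen from above) to the end of its short travel and let it rise into its notches, so that it stays locked and upright when you let go. Do not force it, and leave everything else on the ledge where it is.

Things in the scene. Friction and masses are not known exactly. Their poses are not given: they have to be found in the camera images.
- filter: Water filter housing fixed upright on the ledge: white cylinder, 90 mm diameter, 100 mm tall, grey foot 110 mm across, blue stripe, blue bayonet collar on top. Origin at the centre of its underside, z up; its x axis points along the blue outlet stub (22 mm diameter, to 65 mm from the axis, 45 mm high).
- filter_mouth (a point): Centre of the collar's mouth, level with the collar's top; axes as filter. Bore 52 mm diameter, two opposite slots 15 mm wide reaching 35 mm from the axis, an orange dab on the rim at each. The collar was screwed on by hand: the slots' line stands anywhere within 0.25 rad either side of the housing's x axis (not in its pose): feel for it (lugs on the rim, turn until they drop).
- filter_notch (a point): Point on the axis, 18 mm below the collar top; the cap's origin is here when locked. The lip beside the slots is 10 mm thick. Pushed below it, the lugs turn clockwise only, under the lip, to an end stop about 1.1 rad from mid-slot (0.93 to 1.1 rad is good); there a notch 6 mm deep in the lip's underside lets them rise. The collar does not turn in use.
- filter_spring (a point): On the axis, 12 mm below the collar top: top of the spring-loaded steel plate at rest, 0.8 N per mm. The lugs clear the lip with the cap's origin 24 mm below the collar top (10 N); at 30 mm (15 N) the cap's flange lands on the collar. More than 40 N of contact force (all contacts) between cap and housing would crack the lugs, so turn to the stop only lightly (0.15 N m).
- cap: Light-blue round cap, 65 mm tall, about 130 g, loose, standing upright on the ledge on its nose. Origin at the centre of the nose's underside, z up. Nose 38 mm diameter, widening to a plug of 48 mm from 6 mm height up; two orange lugs on opposite sides along the cap's x axis, at 8 to 14 mm height, 10 mm wide, reaching 33 mm from the axis; flange 76 mm diameter at 30 to 35 mm height.
- cap_grip (a point): Middle of the cap's dark-blue grip bar, 50 mm above the cap's origin, on its axis. The bar is 64 mm long along the cap's x (the line of the lugs), 14 mm thick along y, and stands from 35 to 65 mm height. A half turn of the cap makes no difference. With its lugs on the collar's top the cap's origin is 8 mm below the collar top; in the slots, lying on the spring, 13 to 14 mm; locked, 18 mm.
- mug: Steel mug, 76 mm diameter, 85 mm tall, loose, to be left alone. Origin under its centre.
- bowl: Aluminium bowl, 150 mm across, 50 mm tall, loose, to be left alone. Origin under its centre.
- jug: Blue plastic jug with a handle, about 105 mm diameter, 150 mm tall, loose, to be left alone. Origin under its centre.
- brush: Wooden nail brush, 100 x 36 x 38 mm, loose, to be left alone. Origin under its centre.
- soap_dish: Green plastic soap dish, 85 x 120 x 30 mm, its flap lid open towards +x and about 100 mm tall, loose, to be left alone. Origin under its centre.
- handwash: Clear handwash bottle with green cap, 52 mm diameter, 130 mm tall, loose, to be left alone. Origin under its centre.
Not all that is in view belongs to the job. Leave any yellow look-alike of the cap alone.

How it is judged:
By the outcome, as a careful person would: the job done as asked, in the order asked, and still so for the second after the job is handed in, with the robot touching nothing.
It also fails if it takes over 72 s, if anything falls off the work surface, if the arm or the gripper's body presses on something with over 40 N, if the wrist force passes 120 N, or if a joint passes its speed limit or range.

## Working session

There is one attempt and no reset: what is moved stays moved. The work goes in short steps, Python scripts to look and compute and a shell command to move; the robot and the scene stay as the last step left them, time stands still between calls to the robot, and variables do not carry over. Pictures are saved under pics/ and viewed, about 8 in all and at most 12, crops included, and the job is handed in when it is done.

```bash
ls; mkdir -p pics; python3 - <<'E'
from bench import r, eyes
import cv2
s=r.read_state(); print(s)
for n in("top","side"):
    cv2.imwrite(f"pics/{n}0.png",eyes.camera(n)); print(n,eyes.calibration(n))
print(eyes.calibration("wrist"))
E
```

```text
pics
{'time': 0.0, 'joint_positions': array([ 1.08939126,  0.3328243 , -0.06469333,  1.46094832,  0.02162559,
        1.34990099, -0.08852039]), 'joint_vel': array([ 0.00090499, -0.00142899,  0.00017012,  0.00036451, -0.00028099,
       -0.00088078, -0.00166406]), 'joint_torque': array([-6.39608788e-04, -6.23268127e+01,  2.39489641e-02, -3.89895058e+01,
       -6.15453394e-02,  3.98133975e-02,  1.74080110e-04]), 'ee_pos': array([ 0.27661631, -0.56003647,  0.23278029]), 'eef_rot': array([ 9.73802190e-01,  2.27395726e-01, -2.02345316e-04, -6.62147224e-04]), 'ft_force': array([ 0.56963817, -0.21799111,  0.14091022]), 'torque': array([0.01398349, 0.01577878, 0.01001205]), 'width': 0.08709464653040223}
top {'fx': 444.59425726218836, 'fy': 444.59425726218836, 'cx': 254.49584697115824, 'cy': 191.0133327624209, 'distortion': array([-0.12400532,  0.        ,  0.        ,  0.        ,  0.        ]), 'R': array([[-0.01183547, -0.9999031 , -0.00732868],
       [-0.9940155 ,  0.01256112, -0.10851455],
       [ 0.10859609,  0.0060005 , -0.99406785]]), 't': array([0.04991994, 0.57840348, 1.11592428
[... 240 characters left out ...]
66149 ],
       [-0.29080079,  0.66958399, -0.68344142],
       [ 0.29305749, -0.61764516, -0.72981626]]), 't': array([0.53457562, 0.19952764, 0.89913128])}
{'fx': 345.9881906632464, 'fy': 345.9881906632464, 'cx': 256.7040220433385, 'cy': 183.71455126614177, 'distortion': array([-0.00773065,  0.        ,  0.        ,  0.        ,  0.        ]), 'hand_eye': array([[ 2.36360599e-04, -9.60090633e-01, -2.79688970e-01,
         7.65012764e-02],
       [ 9.99999964e-01,  2.62169102e-04, -5.48663370e-05,
        -1.21893105e-05],
       [ 1.26002462e-04, -2.79688947e-01,  9.60090661e-01,
        -1.50523229e-01],
       [ 0.00000000e+00,  0.00000000e+00,  0.00000000e+00,
         1.00000000e+00]])}
```

View pics/top0.png

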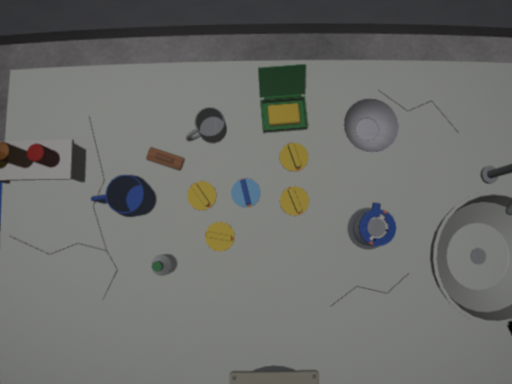

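View pics/side0.png

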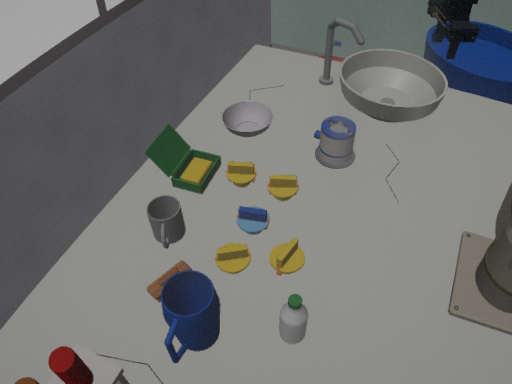

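Candidates for the cap (top view): light-blue at (246,193), yellow at (202,195), (220,236), (294,157) and (294,201). I choose the light-blue one. The filter is at (377,228) with its stub pointing up at (376,208), and in the side view the cap is at (253,220) and the filter at (337,140).

```bash
cat > h.py <<'E'
import numpy as np, cv2
from bench import r, eyes
from scipy.spatial.transform import Rotation as Ro
def cam(n,s=None):
    c=eyes.calibration(n); K=np.array([[c['fx'],0,c['cx']],[0,c['fy'],c['cy']],[0,0,1]])
    if n=='wrist':
        s=s or r.read_state(); T=np.eye(4); T[:3,:3]=Ro.from_quat(s['eef_rot']).as_matrix(); T[:3,3]=s['ee_pos']
        M=np.linalg.inv(T@c['hand_eye']); return K,c['distortion'],M[:3,:3],M[:3,3]
    return K,c['distortion'],np.array(c['R']),np.array(c['t'])
def ray(C,px):
    K,d,R,t=C; p=cv2.undistortPoints(np.float64(px).reshape(-1,1,2),K,d).reshape(-1,2)
    return -R.T@t, np.c_[p,np.ones(len(p))]@R
def plane(C,px,z):
    o,v=ray(C,px); return o+v*((z-o[2])/v[:,2])[:,None]
def tri(C1,p1,C2,p2):
    o,v=ray(C1,p1);q,w=ray(C2,p2);v=v[0];w=w[0]
    k=np.linalg.lstsq(np.c_[v,-w],q-o,rcond=None)[0]
    a=o+v*k[0];b=q+w*k[1]; return (a+b)/2,np.linalg.norm(a-b)
def proj(C,X):
    K,d,R,t=C; return cv2.projectPoints(np.float64(X).reshape(-1,1,3),cv2.Rodrigues(R)[0],t,K,d)[0].reshape(-1,2)
def mask(im,lo,hi,box):
    x0,y0,x1,y1=box; m=np.zeros(im.shape[:2],np.uint8)
    m[y0:y1,x0:x1]=cv2.inRange(cv2.cvtColor(im,cv2.COLOR_BGR2HSV),lo,hi)[y0:y1,x0:x1]; return m
def blob(m):
    c=max(cv2.findContours(m,0,1)[0],key=cv2.contourArea); (x,y),wh,a=cv2.minAreaRect(c)
    return c,np.array([x,y]),cv2.boxPoints(((x,y),wh,a)),cv2.contourArea(c)
E
python3 - <<'E'
from h import *
T=cv2.imread('pics/top0.png');S=cv2.imread('pics/side0.png')
hs=lambda im,x,y:cv2.cvtColor(im,cv2.COLOR_BGR2HSV)[y,x]
print('bar',hs(T,246,193),hs(S,253,214),'fl',hs(T,236,197),hs(S,253,227),'collar',hs(T,377,242),hs(S,337,125))
c=lambda im,x,y,w,h:cv2.resize(im[y-h:y+h,x-w:x+w],(400,300),interpolation=2)
cv2.imwrite('pics/c1.png',np.vstack([np.hstack([c(T,246,193,32,24),c(T,377,228,32,24)]),np.hstack([c(S,253,216,32,24),c(S,337,140,32,24)])]))
E
```

```text
bar [112 149 111] [112 117  85] fl [103 103 141] [102 102 147] collar [112 164 106] [120   4 119]
```

View pics/c1.png

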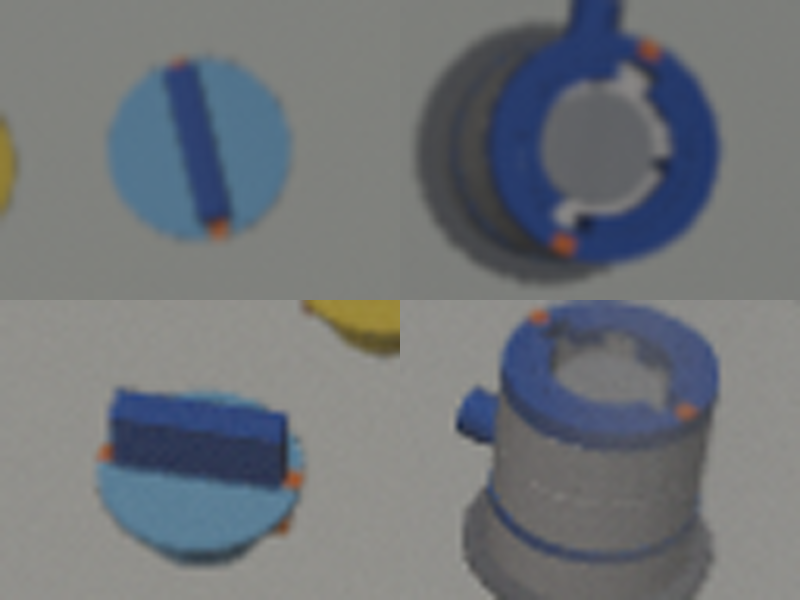

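The close crop confirms the choice: light-blue cap, its dark-blue bar along the orange lug marks. The collar shows two orange dabs in line with the slots, at about (385,212) and (371,243) in the top view.

```bash
python3 - <<'E'
from h import *
T=cv2.imread('pics/top0.png');S=cv2.imread('pics/side0.png');CT=cam('top');CS=cam('side')
def orange(im,box):
    m=mask(im,(2,110,90),(18,255,255),box); n,l,st,c=cv2.connectedComponentsWithStats(m)
    o=sorted([(st[i,4],*c[i]) for i in range(1,n)])[::-1]; return o
to=orange(T,(355,200,405,260)); so=orange(S,(315,115,365,160))
print('dabs',to,so)
a=[np.array(x[1:]) for x in to[:2]];a.sort(key=lambda p:p[1])  # far first
b=[np.array(x[1:]) for x in so[:2]];b.sort(key=lambda p:p[1])
P=[tri(CT,a[i],CS,b[i]) for i in range(2)]; print(P)
P=np.array([p[0] for p in P]); d=P[0]-P[1]; print('mid',P.mean(0),'len',np.linalg.norm(d),'slot yaw',np.arctan2(d[1],d[0]))
# collar outer outline (top)
m=mask(T,(105,100,60),(125,255,255),(360,208,400,248)); c,ce,bx,ar=blob(m)
for z in(.1,.105,.11,.115): print(z,'dabs mid',plane(CT,np.array(a),z).mean(0),plane(CS,np.array(b),z).mean(0))
# cap
m=mask(T,(90,60,60),(125,255,255),(225,172,265,212)); c,ce,bx,ar=blob(m); 
h=plane(CT,c.reshape(-1,2)+0.,.035); (x,y),rad=cv2.minEnclosingCircle(np.float32(h[:,:2]*1000)); print('flange',x,y,rad)
m=mask(T,(107,125,60),(125,255,255),(225,172,265,212)); c,ce,bx,ar=blob(m)
q=plane(CT,bx,.065); print('bar ctr top',q.mean(0),[np.linalg.norm(q[1]-q[0]),np.linalg.norm(q[2]-q[1])])
e=q[1]-q[0]; f=q[2]-q[1]; e=e if np.linalg.norm(e)>np.linalg.norm(f) else f; print('bar yaw',np.arctan2(e[1],e[0]))
m=mask(S,(90,60,50),(125,255,255),(230,195,275,245)); c,ce,bx,ar=blob(m)
lo=orange(T,(225,172,265,212)); print('lug px',lo, plane(CT,np.array([l[1:] for l in lo[:2]]),.045))
# stub
m=mask(T,(105,100,60),(125,255,255),(365,200,390,211)); ys,xs=np.nonzero(m); print('stub',xs.mean(),ys.min(),plane(CT,[[xs.mean(),ys.mean()]],.045))
s=r.read_state();R=Ro.from_quat(s['eef_rot']).as_matrix(); print('tool y axis',R[:,1],'x',R[:,0])
E
```

```text
dabs [(np.int32(5), np.float64(370.6), np.float64(242.8)), (np.int32(4), np.float64(384.5), np.float64(211.5))] [(np.int32(2), np.float64(326.5), np.float64(118.0))]Traceback (most recent call last):
  File "<stdin>", line 10, in <module>
IndexError: list index out of range
```

```bash
python3 - <<'E'
from h import *
T=cv2.imread('pics/top0.png');S=cv2.imread('pics/side0.png');CT=cam('top');CS=cam('side')
def orange(im,box,lo=(0,70,70)):
    m=mask(im,lo,(20,255,255),box); n,l,st,c=cv2.connectedComponentsWithStats(m)
    return sorted([(int(st[i,4]),*c[i].round(1)) for i in range(1,n)])[::-1]
to=orange(T,(355,200,405,260)); so=orange(S,(315,110,365,160),(0,50,60))
print('dabs',to,so)
a=sorted([np.array(x[1:]) for x in to[:2]],key=lambda p:p[1])
b=sorted([np.array(x[1:]) for x in so[:2]],key=lambda p:p[1])
P=[tri(CT,a[i],CS,b[i]) for i in range(2)]; print(P)
P=np.array([p[0] for p in P]); d=P[0]-P[1]; print('mid',P.mean(0),'len',np.linalg.norm(d),'slot yaw',np.arctan2(d[1],d[0]))
for z in(.1,.105,.11,.115): print(z,'dabs mid',plane(CT,np.array(a),z).mean(0),plane(CS,np.array(b),z).mean(0))
m=mask(T,(90,60,60),(125,255,255),(225,172,265,212)); c,ce,bx,ar=blob(m)
h=plane(CT,c.reshape(-1,2)+0.,.035); (x,y),rad=cv2.minEnclosingCircle(np.float32(h[:,:2]*1000)); print('flange',x,y,rad)
m=mask(T,(107,125,60),(125,255,255),(225,172,265,212)); c,ce,bx,ar=blob(m)
q=plane(CT,bx,.065); e=q[1]-q[0]; f=q[2]-q[1];print('bar ctr top',q.mean(0),np.linalg.norm(e),np.linalg.norm(f))
e=e if np.linalg.norm(e)>np.linalg.norm(f) else f; print('bar yaw',np.arctan2(e[1],e[0]))
lo=orange(T,(225,172,265,212)); print('lug px',lo, plane(CT,np.array([l[1:] for l in lo[:2]]),.014))
m=mask(T,(105,100,60),(125,255,255),(365,200,390,211)); ys,xs=np.nonzero(m); print('stub',xs.mean(),ys.min(),plane(CT,[[xs.mean(),ys.mean()]],.045))
R=Ro.from_quat(r.read_state()['eef_rot']).as_matrix(); print('tool y axis',R[:,1],'x',R[:,0])
E
```

```text
dabs [(8, np.float64(370.5), np.float64(243.0)), (5, np.float64(384.4), np.float64(211.2))] [(5, np.float64(350.2), np.float64(133.4)), (4, np.float64(326.5), np.float64(117.5))]
[(array([ 0.51834028, -0.27236794,  0.10326522]), np.float64(0.001031308617944035)), (array([ 0.4425083 , -0.23571614,  0.10155604]), np.float64(0.0017889700225008813))]
mid [ 0.48042429 -0.25404204  0.10241063] len 0.08424229819346599 slot yaw -0.4502221374950919
0.1 dabs mid [ 0.4798299  -0.25489386  0.1       ] [ 0.48183245 -0.25693587  0.1       ]
0.105 dabs mid [ 0.47971109 -0.25353784  0.105     ] [ 0.48040386 -0.25052626  0.105     ]
0.11 dabs mid [ 0.47959229 -0.25218183  0.11      ] [ 0.47897526 -0.24411665  0.11      ]
0.115 dabs mid [ 0.47947349 -0.25082581  0.115     ] [ 0.47754667 -0.23770704  0.115     ]
flange 575.4064331054688 66.35391235351562 37.36613082885742
bar ctr top [0.5745485  0.06618534 0.065     ] 0.012806074374289888 0.05876614884112866
bar yaw -2.919424881569993
lug px [(5, np.float64(248.6), np.float64(205.2))] [[0.5438118 0.0587908 0.014    ]]
stub 375.655737704918 203 [[ 0.5322552  -0.26693246  0.045     ]]
tool y axis [ 0.44291619 -0.89656216 -0.00123847] x [ 8.96562814e-01  4.42916602e-01 -6.46757655e-05]
```

```bash
python3 -m inch '{"translation":[[0.14,0.3,0],[0.28,0.6,0],[0.43,0.9,0],[0.43,0.9,0]],"rot":[[0,0,0.13],[0,0,0.26],[0,0,0.4],[0,0,0.4]],"jaw":[60,60,60,60]}' 20
python3 -m inch '{"translation":[[0.14,0.3,0],[0.28,0.6,0],[0.43,0.9,0],[0.43,0.9,0]],"rot":[[0,0,0.13],[0,0,0.26],[0,0,0.4],[0,0,0.4]],"jaw":[60,60,60,60]}'
python3 -c "from bench import r;print(r.read_state()['joint_positions'])"
```

```text
time: 0.5
ee_pos: [0.3228, -0.466, 0.2329]
eef_rot: [0.903, 0.43, 0.001, -0.001]
ft_force: [1.1, -0.0, -0.1]
width: 0.0642
time: 0.9
ee_pos: [0.3683, -0.3721, 0.233]
eef_rot: [0.791, 0.612, 0.001, -0.001]
ft_force: [0.1, 0.3, -0.0]
width: 0.0598
[ 0.96756948  0.12713858 -0.28493676  1.71410729  0.03437665  1.30774834
  0.42218269]
```

```bash
python3 -m inch '{"translation":[[0.14,0.3,0],[0.28,0.6,0],[0.42,0.88,0],[0.42,0.88,0]],"rot":[[0,0,0.13],[0,0,0.26],[0,0,0.39],[0,0,0.39]],"jaw":[60,60,60,60]}'
python3 -m inch '{"translation":[[0.14,0.3,0],[0.28,0.6,0],[0.42,0.88,0],[0.42,0.88,0]],"rot":[[0,0,0.13],[0,0,0.26],[0,0,0.39],[0,0,0.39]],"jaw":[60,60,60,60]}'
python3 -m inch '{"translation":[[0.14,0.3,0],[0.28,0.6,0],[0.42,0.88,0],[0.42,0.88,0]],"rot":[[0,0,0.13],[0,0,0.26],[0,0,0.39],[0,0,0.39]],"jaw":[60,60,60,60]}'
python3 -m inch '{"translation":[[0.14,0.3,-0.1],[0.28,0.6,-0.2],[0.40,0.86,-0.2],[0.40,0.86,-0.2]],"rot":[[0,0,0.13],[0,0,0.26],[0,0,0.39],[0,0,0.39]],"jaw":[60,60,60,60]}'
python3 -m inch '{"translation":[[0.14,0.3,0],[0.28,0.6,0],[0.40,0.84,-0.1],[0.40,0.84,-0.1]],"rot":[[0,0,0.13],[0,0,0.26],[0,0,0.39],[0,0,0.39]],"jaw":[60,60,60,60]}'
python3 - <<'E'
from h import *
s=r.read_state(); C=cam('wrist',s); im=eyes.camera('wrist'); cv2.imwrite('pics/w1.png',im)
print(s['joint_positions'],Ro.from_quat(s['eef_rot']).as_euler('xyz'),proj(C,[.575,.066,.065]))
E
```

```text
time: 1.3
ee_pos: [0.4123, -0.2808, 0.2331]
eef_rot: [0.647, 0.762, 0.001, -0.002]
ft_force: [0.5, -0.2, 0.4]
width: 0.0599
time: 1.7
ee_pos: [0.4558, -0.1898, 0.2332]
eef_rot: [0.476, 0.879, 0.002, -0.002]
ft_force: [0.2, 0.3, 0.9]
width: 0.0598
time: 2.1
ee_pos: [0.499, -0.0992, 0.2332]
eef_rot: [0.286, 0.958, 0.002, -0.002]
ft_force: [0.3, 1.3, 0.1]
width: 0.0601
time: 2.5
ee_pos: [0.5396, -0.0112, 0.2126]
eef_rot: [0.084, 0.996, 0.002, -0.003]
ft_force: [-0.2, -0.4, 1.0]
width: 0.0599
time: 2.9
ee_pos: [0.5799, 0.0739, 0.2011]
eef_rot: [-0.121, 0.993, 0.002, -0.004]
ft_force: [0.3, -0.2, 0.8]
width: 0.0599
[ 0.42713226  0.3704605  -0.78443002  1.57704861  0.26109532  1.31189412
  1.4209444 ] [ 3.13572699 -0.00723264 -2.89915963] [[248.09608024 169.99621014]]
```

View pics/w1.png

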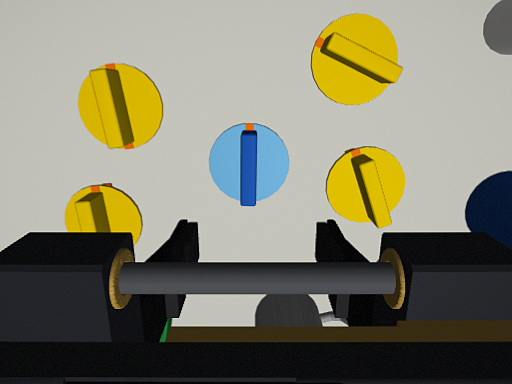

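The wrist view shows the light-blue cap at (249,163), bar upright in the picture with its lug mark at (249,126), and yellow look-alikes around it. I'll refine its pose.

```bash
cat > cap.py <<'E'
from h import *
def bar(im,C,box,ztop,zfl=None,hi=210):
    m=mask(im,(107,150,90),(125,255,255),box)
    c=blob(m)[0]; q=plane(C,c.reshape(-1,2)+0.,ztop)[:,:2]
    (x,y),(w,h),a=cv2.minAreaRect(np.float32(q*1000)); b=cv2.boxPoints(((x,y),(w,h),a))
    e=max([b[1]-b[0],b[2]-b[1]],key=np.linalg.norm)
    print('bar',x,y,w,h,'yaw',np.arctan(e[1]/e[0]))
    if zfl:
        m=mask(im,(90,60,90),(125,255,255),box); c=blob(m)[0]; q=plane(C,c.reshape(-1,2)+0.,zfl)[:,:2]
        (x,y),rr=cv2.minEnclosingCircle(np.float32(q*1000)); print('flange',x,y,rr)
E
python3 - <<'E'
from cap import *
s=r.read_state(); im=cv2.imread('pics/w1.png'); bar(im,cam('wrist',s),(200,110,300,215),.065,.035)
print(s['ee_pos'],Ro.from_quat(s['eef_rot']).as_matrix().round(4))
E
```

```text
bar 575.2598266601562 64.31396484375 62.52355194091797 12.777179718017578 yaw 0.22468752
flange 578.0020751953125 63.962100982666016 39.83983612060547
[0.57969681 0.0719516  0.20147728] [[-0.972  -0.2347 -0.0084]
 [-0.2347  0.9721  0.0028]
 [ 0.0075  0.0047 -1.    ]]
```

```bash
python3 -m inch '{"translation":[[-0.045,-0.07,-0.25],[-0.045,-0.07,-0.5],[-0.045,-0.07,-0.75],[-0.045,-0.07,-1],[-0.045,-0.07,-1],[-0.045,-0.07,-1]],"rot":[[-0.003,-0.008,-0.011],[-0.003,-0.008,-0.011],[-0.003,-0.008,-0.011],[-0.003,-0.008,-0.011],[-0.003,-0.008,-0.011],[-0.003,-0.008,-0.011]],"jaw":[50,50,50,50,50,50]}' 20
python3 - <<'E'
from cap import *
s=r.read_state(); im=eyes.camera('wrist'); cv2.imwrite('pics/w2.png',im); bar(im,cam('wrist',s),(150,60,360,300),.065)
print(s['ee_pos'],Ro.from_quat(s['eef_rot']).as_matrix().round(4))
E
```

```text
time: 3.55
ee_pos: [0.5754, 0.063, 0.102]
eef_rot: [-0.11, 0.994, -0.0, -0.0]
ft_force: [-0.0, 0.5, 1.7]
width: 0.05
bar 572.5410766601562 65.62871551513672 56.70611572265625 13.243125915527344 yaw 0.22085251
[0.57538853 0.06301167 0.1020362 ] [[-9.757e-01 -2.191e-01 -3.000e-04]
 [-2.191e-01  9.757e-01 -1.000e-03]
 [ 6.000e-04 -9.000e-04 -1.000e+00]]
```

```bash
python3 -m inch '{"translation":[[0,0.02,-0.2],[0,0.02,-0.4],[0,0.02,-0.51],[0,0.02,-0.51],[0,0.02,-0.51],[0,0.02,-0.51],[0,0.02,-0.51],[0,0.02,-0.51],[0,0.02,-0.51],[0,0.02,-0.51],[0,0.02,-0.51]],"rot":[[0,0,0],[0,0,0],[0,0,0],[0,0,0],[0,0,0],[0,0,0],[0,0,0],[0,0,0],[0,0,0],[0,0,0],[0,0,0]],"jaw":[50,50,50,50,50,0,0,0,0,0,0]}' 25
python3 -m inch '{"translation":[[0,0,0.1],[0,0,0.4],[0,0,0.8],[0,0,1],[0,0,1],[0,0,1]],"rot":[[0,0,0],[0,0,0],[0,0,0],[0,0,0],[0,0,0],[0,0,0]],"jaw":[0,0,0,0,0,0]}' 40
python3 - <<'E'
from cap import *
s=r.read_state(); im=eyes.camera('wrist'); cv2.imwrite('pics/w3.png',im)
print(s['ee_pos'],s['width'],s['ft_force'],Ro.from_quat(s['eef_rot']).as_matrix().round(4))
E
```

```text
time: 4.7
ee_pos: [0.5759, 0.0657, 0.0518]
eef_rot: [-0.111, 0.994, -0.0, 0.001]
ft_force: [-0.6, 1.0, -1.5]
width: 0.0138
time: 5.3
ee_pos: [0.5758, 0.0655, 0.1518]
eef_rot: [-0.111, 0.994, -0.001, 0.001]
ft_force: [0.7, 0.8, -1.7]
width: 0.0138
[0.57576737 0.06551851 0.1518244 ] 0.013776127221264605 [ 0.654698    0.80471452 -1.71510396] [[-0.9755 -0.2201  0.0014]
 [-0.2201  0.9755 -0.0011]
 [-0.0012 -0.0014 -1.    ]]
```

View pics/w3.png

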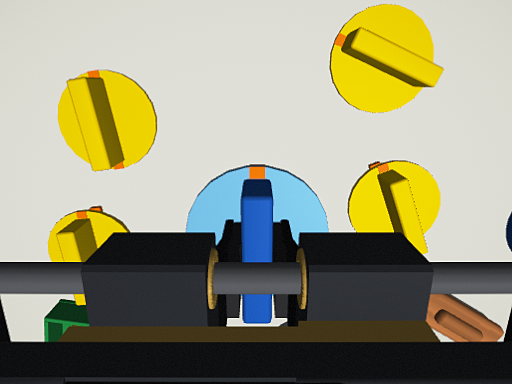

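The cap is in the fingers, bar centred at column 257. The flange's far edge is at row ~165 and the bar's far end at row ~180, and I use these to get the offset along the bar.

```bash
python3 - <<'E'
from cap import *
s=r.read_state();C=cam('wrist',s);im=cv2.imread('pics/w3.png');R=Ro.from_quat(s['eef_rot']).as_matrix()
H=cv2.cvtColor(im,cv2.COLOR_BGR2HSV)
m=mask(im,(90,60,90),(106,255,255),(180,150,340,225)); ys,xs=np.nonzero(m)
c=blob(m)[0].reshape(-1,2)+0.
q=(plane(C,c,.135)-s['ee_pos'])@R; q=q[(c[:,1]<215)]*1000   # arc points in tool frame
q=q[np.hypot(q[:,0],q[:,1])>34]
A=np.c_[2*q[:,:2],np.ones(len(q))]; k=np.linalg.lstsq(A,(q[:,:2]**2).sum(1),rcond=None)[0]
print('flange fit ctr (tool mm)',k[:2],'R',np.sqrt(k[2]+k[0]**2+k[1]**2), 'x max',q[:,0].max())
print(H[160:206:2,257])
for y in(180,181,200):print(y,(plane(C,[[257,y]],.165)-s['ee_pos'])@R*1000)
E
```

```text
flange fit ctr (tool mm) [5.54661012 4.41788175] R 30.73222907434011 x max 37.35417137312578
[[ 30   8 224]
 [ 36   6 227]
 [ 11  66 132]
 [  7 116  92]
 [ 15 249 247]
 [ 15 248 241]
 [ 15 247 241]
 [ 15 249 241]
 [ 15 253 243]
 [  9 129 203]
 [109 255  64]
 [110 202  67]
 [109 224  66]
 [110 209  67]
 [109 203  68]
 [109 206  67]
 [107 224  66]
 [108 208  65]
 [109 219  99]
 [109 218 150]
 [109 212 183]
 [109 208 199]
 [109 214 198]]
180 [[ 39.13634873   0.06130569 -13.99998859]]
181 [[ 38.71005726   0.06150806 -14.00009607]]
200 [[ 30.47105218   0.06542232 -14.00217335]]
```

```bash
python3 -m inch '{"translation":[[-0.01,-0.2,0.3],[-0.02,-0.5,0.6],[-0.04,-0.9,0.8],[-0.04,-0.9,0.8]],"rot":[[0,0,-0.05],[0,0,-0.1],[0,0,-0.16],[0,0,-0.16]],"jaw":[0,0,0,0]}'
python3 -m inch '{"translation":[[-0.01,-0.3,0],[-0.02,-0.6,0],[-0.04,-0.9,0],[-0.04,-0.9,0]],"rot":[[0,0,-0.05],[0,0,-0.1],[0,0,-0.16],[0,0,-0.16]],"jaw":[0,0,0,0]}'
python3 -m inch '{"translation":[[-0.01,-0.3,0],[-0.02,-0.6,0],[-0.04,-0.9,0],[-0.04,-0.9,0]],"rot":[[0,0,-0.05],[0,0,-0.1],[0,0,-0.16],[0,0,-0.16]],"jaw":[0,0,0,0]}'
python3 -m inch '{"translation":[[-0.01,-0.3,0],[-0.02,-0.6,0],[-0.04,-0.9,0],[-0.04,-0.9,0],[-0.04,-0.9,0]],"rot":[[0,0,-0.05],[0,0,-0.1],[0,0,-0.16],[0,0,-0.16],[0,0,-0.16]],"jaw":[0,0,0,0,0]}'
python3 - <<'E'
from cap import *
s=r.read_state(); im=eyes.camera('wrist'); cv2.imwrite('pics/w4.png',im)
print(s['ee_pos'],s['width'],s['joint_positions'],Ro.from_quat(s['eef_rot']).as_matrix().round(4)); print(proj(cam('wrist',s),[.48,-.2545,.1]))
E
```

```text
time: 5.75
ee_pos: [0.572, -0.0313, 0.2321]
eef_rot: [-0.022, 1.0, -0.002, 0.001]
ft_force: [1.0, -0.3, -2.6]
width: 0.0137
time: 6.15
ee_pos: [0.5668, -0.1272, 0.2305]
eef_rot: [0.067, 0.998, -0.003, -0.001]
ft_force: [-0.4, -0.4, -2.2]
width: 0.0136
time: 6.55
ee_pos: [0.5613, -0.224, 0.2295]
eef_rot: [0.156, 0.988, -0.004, -0.002]
ft_force: [1.0, -0.0, -1.4]
width: 0.0133
time: 7.05
ee_pos: [0.557, -0.3149, 0.2289]
eef_rot: [0.239, 0.971, -0.003, -0.003]
ft_force: [-0.1, 0.2, -1.6]
width: 0.0137
[ 0.55696507 -0.31488307  0.22894763] 0.013656272067987186 [ 0.80929891  0.41424086 -0.49968505  1.40033966  0.20474653  1.3813705
  1.3946801 ] [[-0.886   0.4636 -0.0065]
 [ 0.4636  0.886  -0.0051]
 [ 0.0034 -0.0075 -1.    ]]
[[281.61028593  57.32460481]]
```

View pics/w4.png

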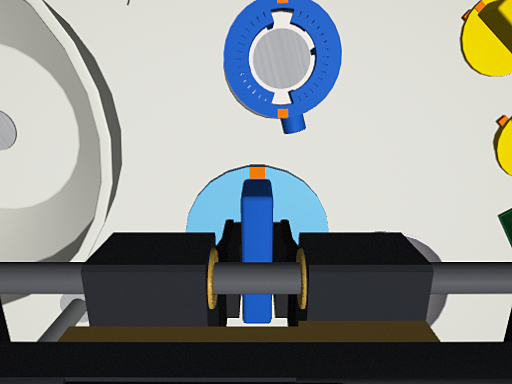

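The wrist view shows the collar around (282,57), its bore and slots vertical in the picture, the orange dabs at (283,1) (partly cut off) and (283,113). I'll measure the rim with the collar top at z = 0.100.

```bash
python3 - <<'E'
from cap import *
s=r.read_state();im=cv2.imread('pics/w4.png');C=cam('wrist',s)
m=mask(im,(105,120,60),(125,255,255),(215,0,350,125)); o=mask(im,(5,150,120),(20,255,255),(260,0,310,125))
n,l,st,ce=cv2.connectedComponentsWithStats(o); d=[ce[i] for i in range(1,n) if st[i,4]>8]; print(d,st[1:])
q=plane(C,np.array(d),.1);print(q)
# slot ends: non-blue hole
h=np.zeros_like(m); h[0:118,232:335]=255-(m|o)[0:118,232:335]
n,l,st,ce=cv2.connectedComponentsWithStats(h); i=l[57,285]; hm=np.uint8(l==i)*255
c=max(cv2.findContours(hm,0,1)[0],key=cv2.contourArea).reshape(-1,2)+0.
P=plane(C,c,.1)[:,:2]*1000; ctr=np.array([480,-254.5])
for _ in range(20):
    rr=np.hypot(*(P-ctr).T); k=(abs(rr-26)<2)
    A=np.c_[2*P[k],np.ones(k.sum())]; z=np.linalg.lstsq(A,(P[k]**2).sum(1),rcond=None)[0]; ctr=z[:2]
print('bore ctr',ctr,'R',np.sqrt(z[2]+ctr@ctr),k.sum())
v=P-ctr; rr=np.hypot(*v.T); k=(rr>31)&(rr<37); a=np.arctan2(v[k,1],v[k,0]); print('slot pts',k.sum(),rr.max())
for sel in(abs(a)<1.2,abs(a)>1.9): 
    if sel.any(): w=v[k][sel]; w=w*np.sign(w[:,:1]); t=np.arctan2(w[:,1],w[:,0]); print('slot yaw',(t.min()+t.max())/2,t.min(),t.max())
g=q[:,:2]*1000-ctr; print('dab',np.hypot(*g.T),np.arctan(g[:,1]/g[:,0]))
E
```

```text
[array([282.,   1.]), array([282.4494382 , 112.95505618])] [[277   0  11   3  33]
 [278 109  10   9  89]]
[[ 0.44563616 -0.23581048  0.1       ]
 [ 0.5180674  -0.27127217  0.1       ]]
bore ctr [ 480.93817898 -253.36050099] R 25.5335671291325 176
slot pts 60 34.88590948433391
slot yaw -0.46176447487435157 -0.7062412088569127 -0.21728774089179048
slot yaw -0.4551414937413056 -0.7003900725897109 -0.2098929148929003
dab [39.42379696 41.22386302] [-0.46135648 -0.44948043]
```

```bash
python3 -m inch '{"translation":[[-0.2,0.15,0],[-0.4,0.3,0],[-0.6,0.45,0],[-0.765,0.616,0],[-0.765,0.616,-0.25],[-0.765,0.616,-0.5],[-0.765,0.616,-0.54],[-0.765,0.616,-0.54],[-0.765,0.616,-0.54]],"rot":[[0.005,-0.006,0.025],[0.005,-0.006,0.025],[0.005,-0.006,0.025],[0.005,-0.006,0.025],[0.005,-0.006,0.025],[0.005,-0.006,0.025],[0.005,-0.006,0.025],[0.005,-0.006,0.025],[0.005,-0.006,0.025]],"jaw":[0,0,0,0,0,0,0,0,0]}' 50
python3 - <<'E'
from cap import *
s=r.read_state(); R=Ro.from_quat(s['eef_rot']).as_matrix()
print(s['ee_pos'],s['width'],s['ft_force'],s['torque'],R.round(4),'yaw',np.arctan(R[1,0]/R[0,0]))
E
```

```text
time: 8.0
ee_pos: [0.4817, -0.2518, 0.1765]
eef_rot: [0.225, 0.974, 0.0, 0.001]
ft_force: [-0.7, -0.8, -0.9]
width: 0.0138
[ 0.48168351 -0.25181408  0.17645268] 0.013781325016046257 [-0.67330122 -0.79194993 -0.8521277 ] [ 0.0377722  -0.11220754  0.00901177] [[-8.991e-01  4.377e-01  1.600e-03]
 [ 4.377e-01  8.991e-01 -2.000e-04]
 [-1.500e-03  5.000e-04 -1.000e+00]] yaw -0.4530079709100171
```

```bash
python3 -m inch '{"translation":[[-0.012,-0.015,0],[-0.012,-0.015,-0.1],[-0.012,-0.015,-0.2],[-0.012,-0.015,-0.25],[-0.012,-0.015,-0.25],[-0.012,-0.015,-0.25]],"rot":[[0,0,0],[0,0,0],[0,0,0],[0,0,0],[0,0,0],[0,0,0]],"jaw":[0,0,0,0,0,0]}' 50
python3 -m inch '{"translation":[[0,0,-0.03],[0,0,-0.05],[0,0,-0.05]],"rot":[[0,0,0],[0,0,0],[0,0,0]],"jaw":[0,0,0]}'
python3 -c "
from bench import r;s=r.read_state();print(s['ee_pos'],s['ft_force'],s['torque'])"
```

```text
time: 8.6
ee_pos: [0.4805, -0.2532, 0.1513]
eef_rot: [0.225, 0.974, 0.0, 0.001]
ft_force: [-0.2, 0.2, -1.5]
width: 0.0132
time: 8.9
ee_pos: [0.4803, -0.2532, 0.146]
eef_rot: [0.225, 0.974, 0.0, 0.0]
ft_force: [-0.4, 0.7, -1.8]
width: 0.0138
[ 0.48034944 -0.25316409  0.14603349] [-0.40493341  0.66908989 -1.77825092] [ 0.1154063  -0.12402232  0.03426459]
```

```bash
for i in 1; do python3 -m inch '{"translation":[[0,0,-0.02],[0,0,-0.03],[0,0,-0.03]],"rot":[[0,0,0],[0,0,0],[0,0,0]],"jaw":[0,0,0]}'; python3 -m inch '{"translation":[[0,0,-0.01],[0,0,-0.015],[0,0,-0.015]],"rot":[[0,0,0],[0,0,0],[0,0,0]],"jaw":[0,0,0]}'; python3 -m inch '{"translation":[[0,0,-0.01],[0,0,-0.02],[0,0,-0.02]],"rot":[[0,0,0],[0,0,0],[0,0,0]],"jaw":[0,0,0]}'; done
python3 -c "
from bench import r;s=r.read_state();print(s['ee_pos'],s['ft_force'],s['torque'])"
```

```text
time: 9.2
ee_pos: [0.4803, -0.2531, 0.1429]
eef_rot: [0.225, 0.974, 0.0, 0.0]
ft_force: [0.1, -0.4, -1.4]
width: 0.0132
time: 9.5
ee_pos: [0.4802, -0.2532, 0.1413]
eef_rot: [0.225, 0.974, 0.0, 0.0]
ft_force: [-1.1, -0.6, -0.9]
width: 0.0139
time: 9.8
ee_pos: [0.4802, -0.2532, 0.1392]
eef_rot: [0.225, 0.974, 0.0, 0.0]
ft_force: [0.3, -1.2, -1.7]
width: 0.0135
[ 0.48015043 -0.25318256  0.13915816] [ 0.30238992 -1.22294555 -1.7494736 ] [-0.01950836 -0.09233546  0.00480179]
```

```bash
python3 -m inch '{"translation":[[0,0,-0.02],[0,0,-0.04],[0,0,-0.06],[0,0,-0.06]],"rot":[[0,0,0],[0,0,0],[0,0,0],[0,0,0]],"jaw":[0,0,0,0]}'; python3 -m inch '{"translation":[[0,0,-0.02],[0,0,-0.04],[0,0,-0.06],[0,0,-0.06]],"rot":[[0,0,0],[0,0,0],[0,0,0],[0,0,0]],"jaw":[0,0,0,0]}'
python3 -c "
from bench import r;s=r.read_state();print(s['ee_pos'],s['ft_force'],s['torque'])"
```

```text
time: 10.2
ee_pos: [0.4804, -0.2532, 0.1332]
eef_rot: [0.225, 0.974, 0.0, 0.0]
ft_force: [-1.1, 0.8, 4.0]
width: 0.014
time: 10.6
ee_pos: [0.4804, -0.2532, 0.1275]
eef_rot: [0.225, 0.974, 0.0, 0.001]
ft_force: [-2.7, 0.8, 8.1]
width: 0.0133
[ 0.48043561 -0.25321379  0.12746236] [-2.74563436  0.76509303  8.07475631] [0.34008241 0.50569141 0.01562242]
```

```bash
python3 -m inch '{"translation":[[0,0,-0.015],[0,0,-0.027],[0,0,-0.027],[0,0,-0.027],[0,0,-0.027],[0,0,-0.027]],"rot":[[0,0,0],[0,0,0],[0,0,0],[0,0,-0.05],[0,0,-0.1],[0,0,-0.15]],"jaw":[0,0,0,0,0,0]}'
python3 -c "
from bench import r;s=r.read_state();print(s['ee_pos'],s['ft_force'],s['torque'])"
```

```text
time: 11.2
ee_pos: [0.4814, -0.2536, 0.1258]
eef_rot: [0.301, 0.954, -0.0, 0.002]
ft_force: [-0.2, 0.4, 9.8]
width: 0.0137
[ 0.48139293 -0.25362935  0.12583624] [-0.22328285  0.35624442  9.80920436] [-0.00812029 -0.00060494 -0.01447102]
```

```bash
python3 -m inch '{"translation":[[0,0,-0.01],[0,0,-0.01],[0,0,-0.01],[0,0,-0.01],[0,0,-0.01],[0,0,-0.01]],"rot":[[0,0,-0.06],[0,0,-0.12],[0,0,-0.18],[0,0,-0.24],[0,0,-0.3],[0,0,-0.3]],"jaw":[0,0,0,0,0,0]}'
python3 -m inch '{"translation":[[0,0,0],[0,0,0],[0,0,0],[0,0,0],[0,0,0],[0,0,0]],"rot":[[0,0,-0.06],[0,0,-0.12],[0,0,-0.18],[0,0,-0.24],[0,0,-0.3],[0,0,-0.3]],"jaw":[0,0,0,0,0,0]}'
python3 -c "
from bench import r;from scipy.spatial.transform import Rotation as Ro;s=r.read_state();print(s['ee_pos'],s['ft_force'],s['torque'],Ro.from_quat(s['eef_rot']).as_euler('xyz'))"
```

```text
time: 11.8
ee_pos: [0.482, -0.2539, 0.1257]
eef_rot: [0.448, 0.894, -0.001, 0.003]
ft_force: [-1.2, 0.4, 8.2]
width: 0.0141
time: 12.4
ee_pos: [0.4822, -0.2541, 0.1264]
eef_rot: [0.583, 0.812, -0.001, 0.003]
ft_force: [-2.6, -0.1, 9.2]
width: 0.0135
[ 0.48218729 -0.25406784  0.12638343] [-2.56817988 -0.07572924  9.23985078] [ 0.21450421  0.68970157 -0.02517549] [3.14014278 0.00581458 1.89683944]
```

```bash
python3 -m inch '{"translation":[[-0.012,0.005,-0.006],[-0.012,0.005,-0.006],[-0.012,0.005,-0.006],[-0.012,0.005,-0.006],[-0.012,0.005,-0.006]],"rot":[[0,0,-0.05],[0,0,-0.1],[0,0,-0.15],[0,0,-0.19],[0,0,-0.19]],"jaw":[0,0,0,0,0]}'
python3 -c "
from bench import r;from scipy.spatial.transform import Rotation as Ro;s=r.read_state();print(s['ee_pos'],s['ft_force'],s['torque'],Ro.from_quat(s['eef_rot']).as_euler('xyz'))"
```

```text
time: 12.9
ee_pos: [0.4817, -0.2541, 0.1267]
eef_rot: [0.661, 0.75, -0.001, 0.004]
ft_force: [-1.5, -0.4, 8.4]
width: 0.0137
[ 0.48173756 -0.2541366   0.12672099] [-1.47559644 -0.43182614  8.43164603] [-0.09871718  0.14060785 -0.00860917] [3.13848032 0.00738275 1.69620819]
```

```bash
python3 -m inch '{"translation":[[-0.006,0.005,-0.012],[-0.006,0.005,-0.012],[-0.006,0.005,-0.012],[-0.006,0.005,-0.012],[-0.006,0.005,-0.012]],"rot":[[0.007,0.004,-0.01],[0.007,0.004,-0.025],[0.007,0.004,-0.04],[0.007,0.004,-0.05],[0.007,0.004,-0.05]],"jaw":[0,0,0,0,0]}'
python3 -c "
from bench import r;from scipy.spatial.transform import Rotation as Ro;s=r.read_state();print(s['ee_pos'],s['ft_force'],s['torque'],Ro.from_quat(s['eef_rot']).as_euler('xyz'))"
```

```text
time: 13.4
ee_pos: [0.4819, -0.2543, 0.1265]
eef_rot: [0.681, 0.732, 0.0, 0.001]
ft_force: [-0.7, -0.4, 9.2]
width: 0.0136
[ 0.48187573 -0.25432325  0.1265188 ] [-0.67330614 -0.41541795  9.17660267] [-0.17904034  0.30303664  0.09929624] [3.14016187e+00 1.37720949e-03 1.64345165e+00]
```

```bash
python3 -m inch '{"translation":[[-0.006,0.005,-0.002],[-0.006,0.005,-0.002],[-0.006,0.005,-0.002]],"rot":[[0,0,-0.01],[0,0,-0.02],[0,0,-0.02]],"jaw":[0,0,0]}'
python3 -c "
from bench import r;from scipy.spatial.transform import Rotation as Ro;s=r.read_state();print(s['ee_pos'],s['ft_force'],s['torque'],Ro.from_quat(s['eef_rot']).as_euler('xyz'))"
```

```text
time: 13.7
ee_pos: [0.4815, -0.2543, 0.1269]
eef_rot: [0.689, 0.725, -0.0, 0.002]
ft_force: [-2.8, -0.2, 8.2]
width: 0.0135
[ 0.48146122 -0.25432589  0.12694635] [-2.78501374 -0.18957563  8.21105196] [-0.10680051  0.57504557  0.11271291] [3.13958598e+00 2.42763908e-03 1.62213884e+00]
```

```bash
python3 -m inch '{"translation":[[0,0,0.01],[0,0,0.02],[0,0,0.02]],"rot":[[0,0,0],[0,0,0],[0,0,0]],"jaw":[0,0,0]}';python3 -m inch '{"translation":[[0,0,0.01],[0,0,0.02],[0,0,0.02]],"rot":[[0,0,0],[0,0,0],[0,0,0]],"jaw":[0,0,0]}'
python3 -c "
from bench import r;from scipy.spatial.transform import Rotation as Ro;s=r.read_state();print(s['ee_pos'],s['ft_force'],s['torque'],Ro.from_quat(s['eef_rot']).as_euler('xyz'))"
```

```text
time: 14.0
ee_pos: [0.4815, -0.2543, 0.1292]
eef_rot: [0.689, 0.725, -0.0, 0.002]
ft_force: [-4.5, 1.0, 7.6]
width: 0.0137
time: 14.3
ee_pos: [0.4814, -0.2543, 0.1312]
eef_rot: [0.689, 0.725, -0.0, 0.002]
ft_force: [-2.1, -0.9, 4.9]
width: 0.0139
[ 0.48140026 -0.25434269  0.13122795] [-2.13740647 -0.85003287  4.8659649 ] [0.15111697 0.4496165  0.07091782] [3.13976162e+00 2.65700929e-03 1.62235274e+00]
```

```bash
python3 -m inch '{"translation":[[0,0,0.01],[0,0,0.02],[0,0,0.02]],"rot":[[0,0,0],[0,0,0],[0,0,0]],"jaw":[0,0,0]}';python3 -m inch '{"translation":[[0,0,0.005],[0,0,0.008],[0,0,0.008]],"rot":[[0,0,0],[0,0,0],[0,0,0]],"jaw":[0,0,0]}'
python3 -c "
from bench import r;from scipy.spatial.transform import Rotation as Ro;s=r.read_state();print(s['ee_pos'],s['ft_force'],s['torque'],Ro.from_quat(s['eef_rot']).as_euler('xyz'))"
```

```text
time: 14.6
ee_pos: [0.4813, -0.2544, 0.1332]
eef_rot: [0.689, 0.725, -0.0, 0.001]
ft_force: [-1.9, 0.3, 3.8]
width: 0.0131
time: 14.9
ee_pos: [0.4812, -0.2544, 0.1337]
eef_rot: [0.689, 0.725, -0.0, 0.001]
ft_force: [1.1, -0.6, -2.7]
width: 0.0139
[ 0.4812295  -0.25438397  0.13369538] [ 1.12735028 -0.64816199 -2.6817489 ] [-0.14155958 -0.12318123  0.11030237] [3.14008077e+00 2.46416763e-03 1.62220035e+00]
```

```bash
python3 -m inch '{"translation":[[0,0,0],[0,0,0],[0,0,0],[0,0,0],[0,0,0]],"rot":[[0,0,0],[0,0,0],[0,0,0],[0,0,0],[0,0,0]],"jaw":[20,30,45,45,45]}'; python3 -m inch '{"translation":[[0,0,0.2],[0,0,0.5],[0,0,0.8],[0,0,1],[0,0,1]],"rot":[[0,0,0],[0,0,0],[0,0,0],[0,0,0],[0,0,0]],"jaw":[45,45,45,45,45]}'
python3 - <<'E'
from cap import *
s=r.read_state(); print(s['ft_force']); im=eyes.camera('wrist'); cv2.imwrite('pics/w5.png',im); C=cam('wrist',s)
bar(im,C,(200,90,320,260),.147,.117)
S=eyes.camera('side'); c=cv2.resize(S[90:190,280:400],(480,400),interpolation=2); cv2.imwrite('pics/s5.png',np.hstack([cv2.resize(im[60:240,150:366],(320,267)),np.zeros((267,1,3),np.uint8)]) if 0 else np.hstack([c,cv2.resize(im[0:260,150:358],(320,400))]))
E
```

```text
time: 15.4
ee_pos: [0.4813, -0.2544, 0.1338]
eef_rot: [0.689, 0.725, -0.0, 0.001]
ft_force: [-0.3, -0.2, 0.6]
width: 0.0417
time: 15.9
ee_pos: [0.4826, -0.2548, 0.2369]
eef_rot: [0.689, 0.725, 0.0, 0.004]
ft_force: [-0.3, 0.3, 0.1]
width: 0.0449
[-0.26343034  0.2563512   0.10172398]
bar 490.1036376953125 -224.258544921875 36.14399719238281 78.87535095214844 yaw -0.40725547
flange 482.4916687011719 -250.0232391357422 49.233089447021484
```

View pics/s5.png

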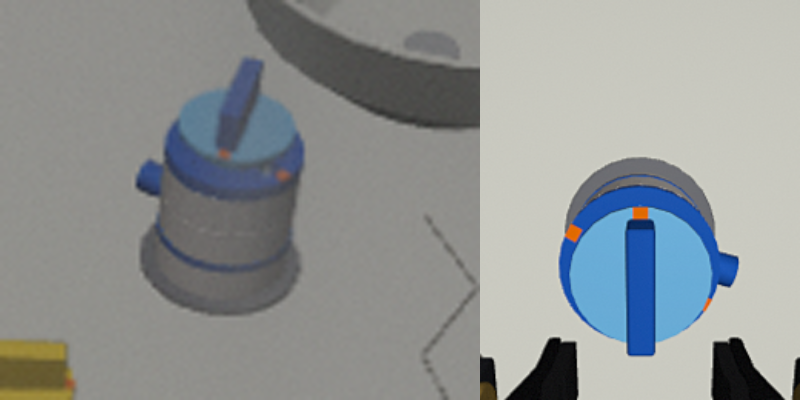

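The cap sits upright in the collar, its bar at the tool's yaw and the dabs to either side. One last numeric check, then a top-view comparison of the other things.

```bash
python3 - <<'E'
from cap import *
s=r.read_state(); im=cv2.imread('pics/w5.png'); C=cam('wrist',s)
bar(im,C,(238,148,270,236),.147)
T=eyes.camera('top'); d=cv2.absdiff(T,cv2.imread('pics/top0.png')).max(2); d=cv2.medianBlur(np.uint8(d>30)*255,3)
n,l,st,c=cv2.connectedComponentsWithStats(d); print([tuple(map(int,x)) for x in st[1:] if x[4]>15])
print(s['time'],s['joint_vel'].round(3))
E
```

```text
bar 479.06494140625 -252.47999572753906 12.962403297424316 61.0327262878418 yaw -1.5140777
[(364, 172, 148, 212, 9803), (231, 178, 30, 29, 671), (507, 198, 5, 12, 43), (463, 209, 49, 103, 1848), (444, 235, 15, 35, 232), (457, 303, 23, 13, 77), (460, 318, 29, 66, 1192), (507, 320, 5, 15, 50)]
16.0 [ 0.001  0.015  0.001  0.024  0.002 -0.003 -0.001]
```

```bash
python3 -c "
from bench import r;print(r.close_job())"
```

```text
the job is handed in; nothing more can be done
None
```

The light-blue cap is back on the filter and locked, and the job was handed in at about 16 s. I gripped it by its bar and lowered it with its lugs in the slots. I then pressed it about 25 mm below the collar top, turned it clockwise to light resistance, let it rise and released it.

**Force:** Pushing in took about 11 N at most. The turn ended at about 0.11 N m, which could be the end stop or friction. Forces were read only at the end of each move, so a brief higher one would not show.

**Lock:** On rising, the cap stopped at about 18 mm depth and held against a pull of about 1 N. After release the pictures show it upright. Its bar stands at -1.51 rad against the slots' -0.46 rad, a turn of 1.06 rad, within the good range of 0.93 to 1.1.

**Surroundings:** In the top view only the arm's area and the cap's old place had changed. The arm hid part of the area around the filter and the sink.

**Disagreements:** My first automatic check of the bar after release picked up the blue collar and gave a useless result. A narrower crop gave the figures above. That crop put the bar's centre about 2 mm from the measured bore centre, which is within the calibration error.

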